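# Refit the plate warmer's knob and hold it pressed in

### The job

The control knob of the plate warmer has come off and lies on the wooden board. Pick it up, turn it so that the flat in its bore matches the flat of the D-shaped brass spindle, push it fully home on the spindle, then press knob and spindle all the way in against the spring and keep pressing: finish while still holding the knob pressed in, without letting go. Leave the tin, the wooden box, the drawer pull and the dish where they are.

Things in the scene. Friction and masses are not known exactly. Their poses are not given: they have to be found in the camera images.
- knob: Loose black control knob, about 60 g, lying upright, bore down, on the 12 mm thick wooden board; origin at the centre of its underside. z is its axis, up. Round hub 46 mm in diameter, 22 mm high, flat on top; on it stands a grip bar 22 mm tall. Pinch the bar across its 13 mm width, fingertips just above the hub's top.
- knob_center (a point): Centre of the knob, on its axis, 22 mm above the underside (level with the hub's top), 22 mm below the bar's top. The bar is 13 mm wide along y and runs along x from 21 mm behind the axis to a pointed nose 26 mm before it, at +x; a white line on top marks the nose half.
- knob_bore (a point): Inner end (roof) of the D-shaped bore in the knob's underside, on its axis, 18 mm above the underside, 4 mm below knob_center; axes as the knob's. The bore is 18 mm deep and 13.6 mm in diameter, its flat on the nose side (+x), 2.2 mm from the axis.
- spindle_tip (a point): Centre of the tip of the upright brass spindle, 12 mm in diameter, with one flat on its own +x side, 1.5 mm from the axis; z up along it. It stands 26 mm out of the panel of a steel plate warmer (low box 230 x 260 mm, 54 mm high, black glass deck on its far side). Its top 2 mm taper by 1.5 mm all round. It goes down when pressed.
- spindle (a joint): How far the spindle is pressed in, m: 0 out, 0.005 fully in at a firm stop. Spring: begins to move at about 4 N, fully in at about 10 N, comes back when released. The knob slides on freely until the bore's roof meets the tip; its hub then stands 8 mm off the panel, 3 mm when pressed in.
- tin: Bystander: round tin, 56 mm in diameter, 66 mm high, at the far end of the wooden board; origin at the centre of its underside.
- saltbox: Bystander: dark wooden box 64 x 54 x 48 mm, at the far end of the wooden board; origin at the centre of its underside.
- pull: Bystander: black arched drawer pull 78 mm long along its x, 30 mm high, lying at the far end of the wooden board between tin and box; origin at the centre of its underside.
- dish: Bystander: white dish 110 mm in diameter, 20 mm high, standing on the warmer's black deck; origin at the centre of its underside.
- spindle_turn (a joint): Angle of the spindle about its upright axis, rad, from the warmer's own front-to-back direction. It turns only stiffly (0.35 N m), so turn the knob to suit it: knob x along spindle x (nose over the flat), within about 0.2 rad.
- knob_nose (a point): Tip of the knob's pointed nose, on the bar's half height: 26 mm before the knob's axis along its +x, 33 mm above the underside.
Things that resemble listed ones, but are neither listed nor needed, are in the scene too. Leave any blue or purple look-alike of the knob alone.

How it is judged:
By the outcome, as a careful person would: the job done as asked, in the order asked, and still so for the second after the job is handed in, while the arm keeps its last pose, push and grip.
It also fails if it takes over 42 s, if anything falls off the work surface, if the arm or the gripper's body presses on something with over 40 N, if the wrist force passes 120 N, or if a joint passes its speed limit or range.

### The arm

A 7-joint arm with a two-finger parallel gripper is mounted at the origin on the work surface. World frame = base frame: x ahead of the robot, y to its left, z up, the work surface at z = 0. Lengths are in mm, angles in rad, forces in N, time in s.
With the tool pointing down it reaches from about 425 to 875 mm from the base axis. Payload 4.7 kg.
Tool frame: the origin (TCP) lies at the very end of the fingers, on their centre line; the grasp point (between the pads) lies 19 mm behind it (env.grip_point_offset is the z of the grasp point in the tool frame, in mm); z points along the fingers, y is the line along which they close (so a half turn about z gives the same grasp; the last joint's range is limited). The gripper opens to 85 mm and grips with 20 to 120 N. Pads are 22 mm wide; open, the fingers measure 114 mm over their backs; the gripper's body (76 mm by 85 mm) begins 54 mm behind the grasp point. The pads swing forward as they close: fully open they stand 13 mm farther back than shut.
Start: joints at [1.223, 0.321, -0.07, 1.45, 0.023, 1.371, -0.057], TCP at [230.054, -607.947, 231.349] pointing down, gripper open.
Joint ranges: [-2.86, 2.86], [-0.3, 2.09], [-1.38, 1.24], [0.06, 2.45], [-1.56, 4.7], [0.09, 2.05], [-2.69, 2.69]. Speed limits (rad/s): [2.57, 2.57, 3.14, 3.14, 3.14, 3.14, 3.14].

### API

Orientations are given as a 3x3 rotation matrix whose columns are the frame's x, y, z axes.
In Python, from station import env gives the robot as it stands.
- The arm moves only by the tool play_rows, never from a script. Its argument "moves" is a list that holds one entry, the list of rows, each a list of 7 numbers: the turn, a rotation vector about the tool's x, y, z in rad, then the shift along the tool's x, y, z in m, then the closure, from 0 (fully open) to 1 (shut). A call has 1 to 8 rows; each row is the pose to reach, as a shift and turn from the pose commanded when the call began, along the tool's axes at that moment; what a row does not reach only later rows make up. A row lasts 1/12 s, in which the tool goes at most 41.7 mm and 7.16 degrees, less where a joint would pass 70% of its speed; a pose out of reach is approached as far as the arm can. A call with a gripper value outside its range is refused whole. The fingers move at their own pace and stop on an object; the grip force is fixed at half the most. Time passes only in rows, so rows that repeat a pose let the fingers close. It gives the time, the measured TCP pose, the force, the opening and the grip force at its end, in the units of the state.
- env.observe(): the state, without advancing time (a new reading comes with each control period).
- env.camera(name): name is "side" or "top"; returns the picture (480x640x3 uint8, blue, green, red); there is no depth.
- env.calibration(name): a dict with "fx", "fy", "cx", "cy" (pixels), "k1" (the pictures are not rectified: a ray, as slopes to the right and down, at radius r is drawn at 1 + k1 r^2 times it, then the intrinsics apply), "rvec" (rotation vector, rad) and "tvec" (3), from world to camera coordinates, as OpenCV has them. Camera axes: x right, y down, z forward; pixel columns grow to the right and rows downward; lengths in mm; the calibration is good to about 2 mm. A picture is of the moment at which its call begins. calibration takes no time and is no camera call.
- env.job_done(): hands the job in; it is judged then, once.
The state is a dict: "t": time; "qpos": joint angles; "joint_velocities": joint speeds; "joint_efforts": joint torques, N m; "position": TCP position; "tcp_rot": TCP orientation; "wrist_force": force on the tool from outside, world axes, zero at the start; "wrist_torque": the same for the moment, N m; "grip_width": finger opening in mm; "finger_force": force on a finger pad.
Only numpy, scipy, OpenCV 4.12 (cv2) and the standard library are available. Lean on these libraries where they do the work, as an engineer would, in place of code of your own. Each camera call takes 0.05 s, during which the arm holds its last target. There are 200 camera calls.

## Working session

There is one attempt and no reset: what is moved stays moved. The work goes in short steps, Python scripts to look and compute and a tool call to move; the robot and the scene stay as the last step left them, time stands still between calls to the robot, and variables do not carry over. Pictures are saved under pics/ and viewed, at most 10 in all, crops included, and the job is handed in when it is done.

Besides the shell and the picture viewer there is one more tool, called in YAML: its name, and indented under it one key for each argument. play_rows: Moves the arm, as the interface text tells. Its arguments: {"type":"object","properties":{"moves":{"type":"array","items":{"type":"array","items":{"type":"array","items":{"type":"number"}}}}},"required":["moves"]}

```bash
mkdir -p pics; ls
python3 - <<'E'
from station import env
import cv2
for n in("top","side"):
    cv2.imwrite(f"pics/{n}0.png",env.camera(n)); print(n,env.calibration(n))
s=env.observe(); print(s); print(env.grip_point_offset)
E
```

```text
pics
top {'fx': 570.1170325993968, 'fy': 570.1170325993968, 'cx': 325.79341137194433, 'cy': 242.2539971608819, 'k1': 0.032900718911364785, 'rvec': array([ 2.17029172, -2.13508997,  0.17810281]), 'tvec': array([  7.72456324, 537.41180748, 898.21109668])}
side {'fx': 444.3325735814386, 'fy': 444.3325735814386, 'cx': 317.67437673613, 'cy': 243.90743072111258, 'k1': -0.057256417261266034, 'rvec': array([ 0.55603131, -2.55247192,  1.35920111]), 'tvec': array([507.25908916, 185.71164281, 574.81419998])}
{'t': 0.1, 'qpos': array([ 1.2231254 ,  0.32178842, -0.07005873,  1.4515773 ,  0.02258446,
        1.37080631, -0.05685695]), 'joint_velocities': array([ 0.00068462, -0.00119996,  0.00077798, -0.00345198,  0.00113407,
        0.00228801, -0.00058524]), 'joint_efforts': array([-3.24996072e-04, -4.94877648e+01, -3.84453591e-01, -3.15209305e+01,
        1.28233890e-02,  7.55331886e-03,  2.18219725e-05]), 'position': array([ 229.82472665, -607.48389042,  230.29478834]), 'tcp_rot': array([[ 9.35256011e-01,  3.53971300e-01, -7.15649299e-04],
       [ 3.53972013e-01, -9.35254570e-01,  1.64408955e-03],
       [-8.73537618e-05, -1.79096446e-03, -9.99998392e-01]]), 'wrist_force': array([-0.03569752, -0.05445776, -0.10959349]), 'wrist_torque': array([-0.01768038,  0.04454667, -0.02887422]), 'finger_force': 0.0, 'grip_width': 85.27177962699211}
-18.700000000000003
```

View pics/top0.png

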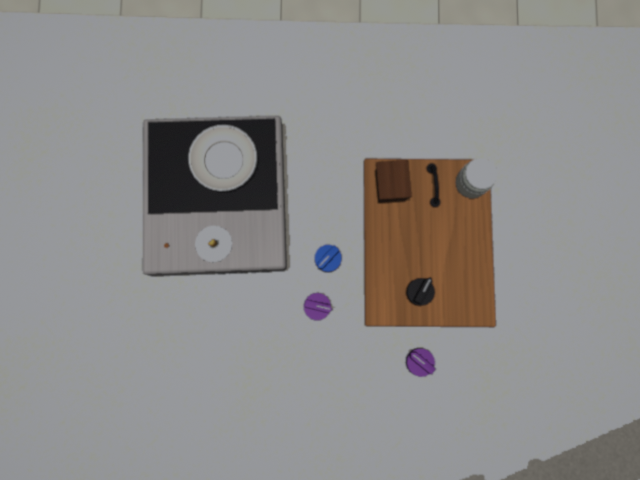

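View pics/side0.png

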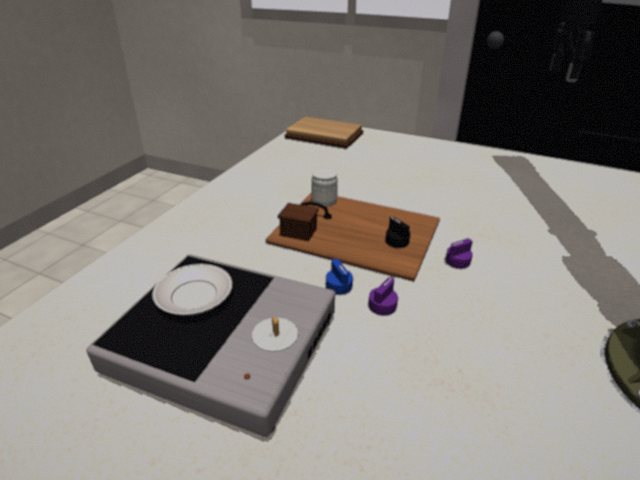

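The top view shows the black knob at about (420,291), its white line pointing up and right, and the spindle at (213,243). Next I'll measure both and view crops.

```bash
cat > h.py <<'E'
import numpy as np, cv2
from station import env
def cal(n):
    c=env.calibration(n); R=cv2.Rodrigues(c["rvec"])[0]
    K=np.array([[c["fx"],0,c["cx"]],[0,c["fy"],c["cy"]],[0,0,1]]); return c,R,K
def ray(n,uv):
    c,R,K=cal(n); d=np.array([c["k1"],0,0,0,0.])
    p=cv2.undistortPoints(np.array([[uv]],float),K,d)[0,0]
    return -R.T@c["tvec"], R.T@np.array([p[0],p[1],1])
def onz(n,uv,z):
    o,d=ray(n,uv); return o+d*(z-o[2])/d[2]
def proj(n,P):
    c,R,K=cal(n); return cv2.projectPoints(np.array(P,float).reshape(-1,1,3),c["rvec"],c["tvec"],K,np.array([c["k1"],0,0,0,0.]))[0].reshape(-1,2)
def two(a,b):
    o1,d1=ray("top",a);o2,d2=ray("side",b)
    s=np.linalg.lstsq(np.c_[d1,-d2],o2-o1,rcond=None)[0]
    p,q=o1+s[0]*d1,o2+s[1]*d2; return (p+q)/2,np.linalg.norm(p-q)
E
python3 - <<'E'
from h import *
T=cv2.imread("pics/top0.png");S=cv2.imread("pics/side0.png")
def cr(I,u,v,w): return cv2.resize(I[v-w:v+w,u-w:u+w],(390,290*390//390+100),interpolation=cv2.INTER_CUBIC)
g=lambda I,u,v,w: cv2.resize(I[v-w:v+w,u-w:u+w],(300,300),interpolation=cv2.INTER_CUBIC)
cv2.imwrite("pics/crops0.png",np.vstack([np.hstack([g(T,420,291,25),g(T,213,243,25)]),np.hstack([g(S,398,232,25),g(S,275,330,25)])]))
# white line on knob top z=56
m=((T.min(2)>110)).astype(np.uint8); m[:]=m*cv2.circle(np.zeros_like(m),(420,291),19,1,-1)
hsv=cv2.cvtColor(T,cv2.COLOR_BGR2HSV)
ys,xs=np.nonzero(m); print("line px",len(xs)); 
P=np.array([onz("top",(x,y),56)[:2] for x,y in zip(xs,ys)]); print(P.mean(0)); w,v=np.linalg.eigh(np.cov(P.T)); print(v[:,1],w)
# black mask
b=((T.max(2)<60)).astype(np.uint8)*cv2.circle(np.zeros_like(m),(420,291),22,1,-1)
ys,xs=np.nonzero(b|m);print("knob",xs.mean(),ys.mean(),xs.min(),xs.max(),ys.min(),ys.max(),onz("top",(xs.mean(),ys.mean()),32))
# brass
for n,I,c in(("top",T,(213,243)),("side",S,(275,328))):
    h=cv2.cvtColor(I,cv2.COLOR_BGR2HSV); y=((h[...,1]>90)).astype(np.uint8)*cv2.circle(np.zeros_like(m),c,14,1,-1)
    ys,xs=np.nonzero(y);print(n,len(xs),xs.mean(),ys.mean(),xs.min(),xs.max(),ys.min(),ys.max())
    if n=="top": print(onz(n,(xs.mean(),ys.mean()),80))
# warmer front edge, panel circle
for p in[(145,273),(285,270),(281,118),(145,120)]: print(onz("top",p,54))
E
```

```text
line px 0
nan<stdin>:10: RuntimeWarning: Mean of empty slice.
  ret = ret.dtype.type(ret / rcount)
  avg = a.mean(axis, **keepdims_kw)
  ret = um.true_divide(
<stdin>:10: RuntimeWarning: Degrees of freedom <= 0 for slice
  c *= np.true_divide(1, fact)
  c *= np.true_divide(1, fact)
Traceback (most recent call last):
ValueError: not enough values to unpack (expected 2, got 0)

During handling of the above exception, another exception occurred:

Traceback (most recent call last):
numpy.linalg.LinAlgError: 0-dimensional array given. Array must be at least two-dimensional
```

View pics/crops0.png

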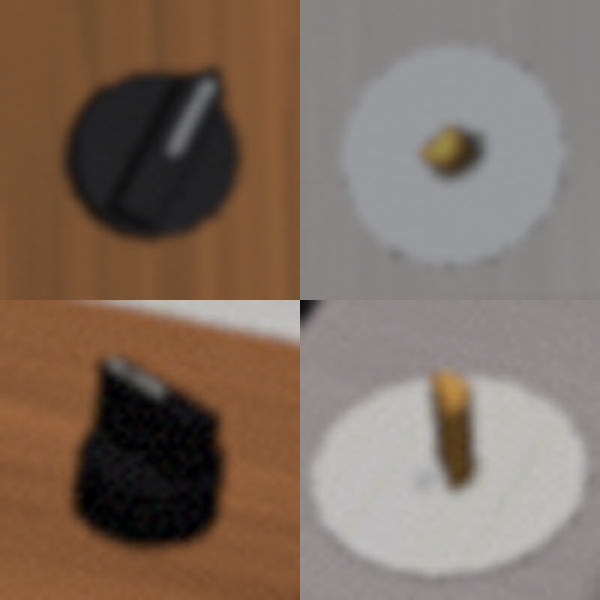

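Top-left crop: the knob's white line runs from (175,155) to (210,80), so the nose points up and right. Top-right crop: the spindle tip is near (445,148), on a disc. I'll measure those and enlarge the averaged spindle images.

Run:
```python
from h import *
T=np.mean([env.camera("top").astype(float) for _ in range(6)],0);S=np.mean([env.camera("side").astype(float) for _ in range(6)],0)
np.save("T.npy",T);np.save("S.npy",S)
Tu=T.astype(np.uint8);Su=S.astype(np.uint8)
def disk(c,r): return cv2.circle(np.zeros((480,640),np.uint8),c,r,1,-1)>0
# knob
hsv=cv2.cvtColor(Tu,cv2.COLOR_BGR2HSV); 
k=disk((420,291),24)&(hsv[...,1]<110); 
n,l,st,ce=cv2.connectedComponentsWithStats(k.astype(np.uint8)); i=1+st[1:,4].argmax(); print("knob blob",st[i],ce[i])
cs=cv2.findContours((l==i).astype(np.uint8),0,2)[0][0]; print("enc",cv2.minEnclosingCircle(cs), cv2.fitEllipse(cs))
# line
A=[onz("top",(420-25+x/6-.42,291-25+y/6-.42),56) for x,y in((175,153),(209,82))]; d=A[1]-A[0]; print("line",A,np.degrees(np.arctan2(d[1],d[0])))
w=np.clip(T.min(2)-60,0,None)*disk((426,285),11); ys,xs=np.nonzero(w); ww=w[ys,xs]; P=np.array([onz("top",(x,y),56)[:2] for x,y in zip(xs,ys)])
mu=np.average(P,axis=0,weights=ww); C=np.cov(P.T,aweights=ww); e,v=np.linalg.eigh(C); print("line mean",mu,v[:,1],np.degrees(np.arctan2(v[1,1],v[0,1])),e)
for x in(195,196,): pass
# disc
h=T.sum(2)/3; 
print("disc row", h[243,188:240].astype(int))
g=lambda I,u,v,a: cv2.resize(I[v-a:v+a,u-a:u+a],(400,400),interpolation=cv2.INTER_NEAREST)
o=np.hstack([g(Tu,213,243,10),g(Su,275,328,14)]); cv2.imwrite("pics/sp.png",np.clip(o*1.3,0,255).astype(np.uint8))
for p in[(145,273),(285,270),(281,118),(145,120)]: print(onz("top",p,54).round(1))
```

```text
knob blob [407 278  28  28 601] [420.47420965 291.19467554]
enc ((420.875, 290.0625), 15.125228881835938) ((420.52734375, 291.16094970703125), (26.038908004760742, 28.268022537231445), 43.61416244506836)
line [array([ 458.64217212, -141.01808757,   56.        ]), array([ 477.74447478, -150.33091188,   56.        ])] -25.990328400907153
line mean [ 468.40739469 -145.34864935] [-0.87895052  0.47691296] 151.51602386175716 [ 1.2557185  38.40576873]
disc row [132 133 133 133 133 134 138 149 153 153 154 153 153 154 154 153 153 153
 152 142 122 110 111 110 103  85  63  47  47  66 103 139 152 154 154 153
 154 154 154 154 154 153 153 150 140 134 132 133 134 133 132 131]
[480.5 303.8  54. ]
[488.9  81.6  54. ]
[743.3  94.6  54. ]
[734.2 318.9  54. ]
```

View pics/sp.png

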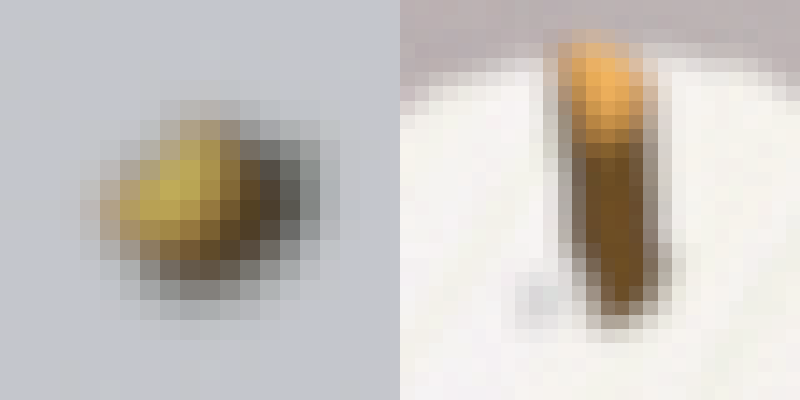

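Left half (top view): the straight flat edge faces image upper-left, running (95,205)–(205,118) in the crop; the rounded side is lower right. I'll put numbers on that.

Run:
```python
from h import *
T=np.load("T.npy");S=np.load("S.npy")
U=8
def up(I,u,v,a): 
    return cv2.resize(I[v-a:v+a,u-a:u+a].astype(np.float32),None,fx=U,fy=U,interpolation=cv2.INTER_CUBIC),lambda p:((p[0]+.5)/U-.5+u-a,(p[1]+.5)/U-.5+v-a)
# disc: pixels bright
for n,I,c,th in(("top",T,(213,243),143),):
    G,f=up(I.mean(2),*c,26); m=(G>th).astype(np.uint8)
    cs=max(cv2.findContours(m,0,1)[0],key=len); cs=cv2.convexHull(cs)
    e=cv2.fitEllipse(cs); print(n,"disc",f(e[0]),e[1][0]/U,e[1][1]/U, onz(n,f(e[0]),54.5))
# tip: yellowness R-B
G,f=up(T[...,2]-T[...,0],213,243,10)
print("max",G.max())
for th in(.4,.5,.6):
    m=(G>th*G.max()).astype(np.uint8); cs=max(cv2.findContours(m,0,1)[0],key=len)[:,0]
    P=np.array([onz("top",f(p),80)[:2] for p in cs]).astype(np.float32)
    M=cv2.moments(P.reshape(-1,1,2)); c=np.array([M["m10"],M["m01"]])/M["m00"]
    C=np.array([[M["mu20"],M["mu11"]],[M["mu11"],M["mu02"]]])/M["m00"]; e,v=np.linalg.eigh(C)
    print(th,"cent",c,"minor axis ang",np.degrees(np.arctan2(v[1,0],v[0,0])),4*e**.5)
    # flat-edge: points with support direction ~; extents by direction
    for a in range(0,80,10):
        d=np.array([np.cos(np.radians(a)),np.sin(np.radians(a))]); s=(P-c)@d; print(a,round(float(s.max()),2),round(float(s.min()),2),round(float(np.ptp(P[s>s.max()-.7]@np.array([-d[1],d[0]]))),2))
o,d=ray("side",(275,328)); print("side cam",o, "view az",np.degrees(np.arctan2(-d[1],-d[0])))
# side edges
D=S[...,0]
for v in(320,322,333,338):
    r=cv2.resize(D[v:v+1,262:290].astype(np.float32),(28*U,1),interpolation=cv2.INTER_LINEAR)[0]; b=np.median(r);t=(b+r.min())/2
    k=np.nonzero(r<t)[0]; k=k[(k>8*U//2)]; l,rr=(k.min()+.5)/U-.5+262,(k.max()+.5)/U-.5+262; print(v,l,rr)
for z in(58,76): print(z,proj("side",[[525,200,z]]),proj("side",[[525,212,z]]))
np.set_printoptions(linewidth=200); print((T[236:252,204:224,2]-T[236:252,204:224,0]).astype(int))
```

```text
top disc (213.04662895202637, 243.33197021484375) 36.05534362792969 37.47136688232422 [530.02304378 198.26408771  54.5       ]
max 81.21031
0.4 cent [527.69817684 195.35475168] minor axis ang -148.17119462564577 [ 9.47563412 11.20017934]
0 5.62 -4.9 3.31
10 5.47 -4.99 3.32
20 5.16 -4.97 3.67
30 4.81 -4.94 3.98
40 4.37 -4.94 8.82
50 4.47 -5.06 8.09
60 5.06 -5.21 4.1
70 5.53 -5.24 3.05
0.5 cent [527.80703889 195.51096841] minor axis ang -143.25541180060077 [ 8.35558416 10.54237342]
0 5.12 -4.42 3.11
10 4.97 -4.54 2.94
20 4.69 -4.56 3.24
30 4.29 -4.47 4.15
40 3.81 -4.44 8.81
50 3.99 -4.33 6.85
60 4.54 -4.43 3.67
70 4.99 -4.6 3.05
0.6 cent [527.88068874 195.67192726] minor axis ang -138.41266340756832 [7.31131602 9.82759524]
0 4.84 -4.11 2.34
10 4.58 -4.19 2.55
20 4.19 -4.18 3.24
30 3.78 -4.15 4.15
40 3.32 -3.99 8.39
50 3.51 -3.82 7.13
60 3.98 -3.8 3.94
70 4.45 -3.96 3.05
side cam [308.4306012  550.26171459 473.59747889] view az 121.89182210767292
320 271.5625 277.8125
322 271.6875 277.9375
333 273.6875 278.4375
338 274.8125 285.3125
58 [[276.36155437 334.15162139]] [[271.79438644 340.36
[... 380 characters left out ...]
-5 -5]
 [-5 -5 -5 -3  2 14 40 66 76 72 58 33 11  2  0 -3 -5 -5 -5 -5]
 [-5 -5 -4  1 18 46 70 78 78 71 58 40 19  5  0 -4 -5 -5 -5 -5]
 [-5 -5 -3  6 32 63 77 78 75 66 51 37 22  6  0 -4 -5 -5 -5 -5]
 [-5 -5 -4  1 21 47 65 70 66 55 41 30 16  2 -2 -4 -5 -5 -5 -5]
 [-5 -5 -5 -4  2 15 34 46 49 40 29 18  7 -1 -4 -4 -5 -5 -5 -5]
 [-5 -5 -5 -5 -4  0  6 15 21 21 14  6  0 -3 -5 -5 -5 -5 -5 -5]
 [-5 -5 -5 -5 -5 -4 -2  1  4  5  3 -1 -3 -4 -5 -5 -5 -5 -5 -5]
 [-5 -5 -5 -5 -5 -5 -4 -4 -3 -2 -3 -4 -5 -5 -5 -5 -5 -5 -5 -5]
 [-5 -5 -5 -5 -5 -5 -5 -5 -5 -5 -5 -5 -5 -5 -5 -5 -5 -5 -5 -5]
 [-5 -5 -5 -5 -5 -5 -5 -5 -5 -5 -5 -5 -5 -5 -5 -5 -5 -5 -5 -5]
 [-5 -5 -5 -5 -5 -5 -5 -5 -4 -5 -5 -5 -5 -5 -5 -5 -5 -5 -5 -5]]
```

```bash
cat >> h.py <<'E'
def go(P,az):
    "turn and shift (m) from measured pose to TCP P, tool x at az deg, pointing down"
    from scipy.spatial.transform import Rotation as Ro
    s=env.observe(); R=s["tcp_rot"]; a=np.radians(az)
    G=np.array([[np.cos(a),np.sin(a),0],[np.sin(a),-np.cos(a),0],[0,0,-1]])
    print("t",round(s["t"],2),"at",s["position"].round(1),"turn",Ro.from_matrix(R.T@G).as_rotvec().round(4),"shift",(R.T@(np.array(P)-s["position"])/1000).round(4))
E
python3 - <<'E'
from h import *
print(onz("top",(420.1,291.6),28),onz("top",(420.1,291.6),34))
print(proj("top",[[457,-139,z] for z in(12,34,56)]))
go((457,-139,140),-27.5)
E
```

```text
[ 459.51236512 -140.30188014   28.        ] [ 459.12674322 -139.20247936   34.        ]
[[417.5969797  293.6756822 ]
 [419.98984067 292.90027849]
 [422.4971486  292.08789906]]
t 0.7 at [ 230.1 -607.9  231.4] turn [ 1.000e-04 -0.000e+00  8.418e-01] shift [ 0.3783 -0.3582  0.0913]
```

play_rows:
  moves:
    - [[0,0,0.84,0.379,-0.358,0.06,0],[0,0,0.84,0.379,-0.358,0.06,0],[0,0,0.84,0.379,-0.358,0.06,0],[0,0,0.84,0.379,-0.358,0.06,0],[0,0,0.84,0.379,-0.358,0.06,0],[0,0,0.84,0.379,-0.358,0.06,0],[0,0,0.84,0.379,-0.358,0.06,0],[0,0,0.84,0.379,-0.358,0.06,0]]

```text
t: 1.37
position: [372.9, -313.6, 194.1]
tcp_rot: [[0.886, -0.465, 0.001], [-0.465, -0.886, -0.001], [0.001, 0.001, -1.0]]
wrist_force: [0.6, -0.7, 0.4]
grip_width: 84.9
finger_force: 0.0
```

```bash
python3 -c "
from h import *
go((458,-139.6,110),-27.5)"
```

```text
t 1.37 at [ 372.9 -313.6  194.1] turn [ 0.0006 -0.001  -0.0032] shift [-0.0056 -0.1937  0.0839]
```

play_rows:
  moves:
    - [[0,0,0,-0.006,-0.194,0.084,0],[0,0,0,-0.006,-0.194,0.084,0],[0,0,0,-0.006,-0.194,0.084,0],[0,0,0,-0.006,-0.194,0.084,0],[0,0,0,-0.006,-0.194,0.084,0],[0,0,0,-0.006,-0.194,0.084,0],[0,0,0,-0.006,-0.194,0.084,0],[0,0,0,-0.006,-0.194,0.084,0]]

```text
t: 2.03
position: [456.2, -140.8, 110.1]
tcp_rot: [[0.888, -0.46, -0.0], [-0.46, -0.888, -0.001], [0.0, 0.001, -1.0]]
wrist_force: [-0.1, -0.5, 0.2]
grip_width: 85.6
finger_force: 0.0
```

```bash
python3 -c "
from h import *
go((458,-139.6,37),-27.5)
T=env.camera('top');S=env.camera('side')
g=lambda I,u,v,w: cv2.resize(I[v-w:v+w,u-w:u+w],(400,400),interpolation=cv2.INTER_CUBIC)
cv2.imwrite('pics/pre.png',np.hstack([g(T,420,291,50),g(S,398,232,50)]))"
```

```text
t 2.03 at [ 456.2 -140.8  110.1] turn [ 0.0007 -0.0002  0.0023] shift [ 0.001  -0.0019  0.0731]
```

View pics/pre.png

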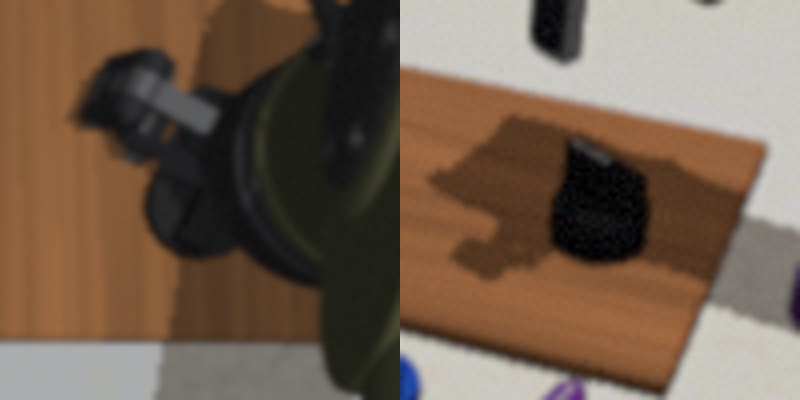

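The knob stands undisturbed below the open fingers (side crop, around (600,200)). I'll descend and grip.

play_rows:
  moves:
    - [[0,0,0,0.001,-0.002,0.03,0],[0,0,0,0.001,-0.002,0.055,0],[0,0,0,0.001,-0.002,0.07,0],[0,0,0,0.001,-0.002,0.073,0],[0,0,0,0.001,-0.002,0.073,0],[0,0,0,0.001,-0.002,0.073,0.4],[0,0,0,0.001,-0.002,0.073,0.8],[0,0,0,0.001,-0.002,0.073,1]]

```text
t: 2.8
position: [459.1, -139.6, 38.3]
tcp_rot: [[0.888, -0.461, 0.002], [-0.461, -0.888, -0.001], [0.003, 0.0, -1.0]]
wrist_force: [-0.1, 0.2, -0.1]
grip_width: 51.2
finger_force: 0.0
```

play_rows:
  moves:
    - [[0,0,0,0,0,0,1],[0,0,0,0,0,0,1],[0,0,0,0,0,0,1],[0,0,0,0,0,0,1],[0,0,0,0,0,0,1],[0,0,0,0,0,0,1]]

```text
t: 3.3
position: [458.4, -139.1, 37.3]
tcp_rot: [[0.888, -0.46, 0.0], [-0.46, -0.888, -0.0], [0.001, 0.0, -1.0]]
wrist_force: [-1.6, -0.1, 4.9]
grip_width: 11.6
finger_force: 60.1
```

play_rows:
  moves:
    - [[0,0,0,0,0,-0.03,1],[0,0,0,0,0,-0.06,1],[0,0,0,0,0,-0.1,1],[0,0,0,0,0,-0.12,1],[0,0,0,0,0,-0.12,1],[0,0,0,0,0,-0.12,1]]

```text
t: 3.8
position: [458.7, -139.1, 157.7]
tcp_rot: [[0.888, -0.46, 0.002], [-0.46, -0.888, -0.001], [0.002, 0.0, -1.0]]
wrist_force: [-0.3, -0.1, -0.6]
grip_width: 11.5
finger_force: 59.5
```

```bash
python3 -c "
from h import *
go((529.8,197.8,140),43)
s=env.observe();print(s['grip_width'],s['finger_force'],s['qpos'].round(2),s['wrist_force'])"
```

```text
t 3.8 at [ 458.7 -139.1  157.7] turn [ 0.0015 -0.002  -1.2287] shift [-0.0919 -0.3318  0.0174]
11.518154158438396 59.52992856502533 [ 0.67  0.03 -0.44  1.95  0.01  1.17 -1.82] [-0.29428424 -0.09124459 -0.581344  ]
```

play_rows:
  moves:
    - [[0,0,-1.229,-0.092,-0.332,0.01,1],[0,0,-1.229,-0.092,-0.332,0.01,1],[0,0,-1.229,-0.092,-0.332,0.01,1],[0,0,-1.229,-0.092,-0.332,0.01,1],[0,0,-1.229,-0.092,-0.332,0.01,1],[0,0,-1.229,-0.092,-0.332,0.01,1],[0,0,-1.229,-0.092,-0.332,0.01,1],[0,0,-1.229,-0.092,-0.332,0.01,1]]

```text
t: 4.47
position: [525.6, 188.6, 145.0]
tcp_rot: [[0.864, 0.504, -0.003], [0.504, -0.864, -0.001], [-0.003, -0.001, -1.0]]
wrist_force: [0.2, -0.8, -0.9]
grip_width: 11.6
finger_force: 59.5
```

```bash
python3 -c "
from h import *
go((529.8,197.8,135),43)"
```

```text
t 4.47 at [525.6 188.6 145. ] turn [-0.0013  0.0029 -0.2225] shift [ 0.0083 -0.0058  0.01  ]
```

play_rows:
  moves:
    - [[0,0,-0.11,0.004,-0.003,0.003,1],[0,0,-0.2,0.005,-0.003,0.008,1],[0,0,-0.2,0.005,-0.003,0.008,1],[0,0,-0.2,0.005,-0.003,0.008,1],[0,0,-0.2,0.005,-0.003,0.008,1],[0,0,-0.2,0.005,-0.003,0.008,1]]

```text
t: 4.97
position: [529.6, 191.2, 138.8]
tcp_rot: [[0.753, 0.659, -0.001], [0.659, -0.753, -0.001], [-0.001, 0.0, -1.0]]
wrist_force: [-0.1, -0.4, -1.0]
grip_width: 11.4
finger_force: 59.5
```

```bash
python3 -c "
from h import *
go((529.8,197.8,120),43)
T=env.camera('top');S=env.camera('side');np.save('S2.npy',S)
g=lambda I,u,v,w: cv2.resize(I[v-w:v+w,u-w:u+w],(400,400),interpolation=cv2.INTER_CUBIC)
cv2.imwrite('pics/pre2.png',np.hstack([g(T,213,243,50),g(S,275,310,45)]))"
```

```text
t 4.97 at [529.6 191.2 138.8] turn [ 0.0001  0.0008 -0.0316] shift [ 0.0045 -0.0048  0.0188]
```

View pics/pre2.png

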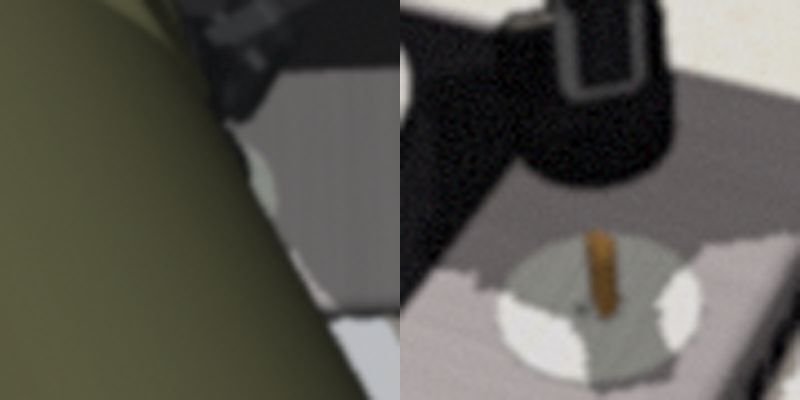

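Side crop: the knob hangs above the spindle, hub bottom arc centred near (598,185), with the spindle tip at (600,235). I'll close the remaining offset and then check laterally in the side view.

play_rows:
  moves:
    - [[0,0,-0.03,0.0045,-0.0048,0.014,1],[0,0,-0.03,0.0045,-0.0048,0.014,1],[0,0,-0.03,0.0045,-0.0048,0.014,1],[0,0,-0.03,0.0045,-0.0048,0.014,1]]

```text
t: 5.4
position: [529.6, 198.8, 124.8]
tcp_rot: [[0.73, 0.683, -0.001], [0.683, -0.73, -0.0], [-0.001, -0.0, -1.0]]
wrist_force: [0.2, -0.1, -0.1]
grip_width: 11.1
finger_force: 59.5
```

Run:
```python
from h import *
go((529.8,197.8,106),43)
p=env.observe()["position"]
S=np.mean([env.camera('side').astype(float) for _ in range(4)],0)
G=S.max(2)
n=proj("side",[[p[0],p[1],p[2]-14.5],[p[0],p[1],p[2]-25.4],[529.8,197.8,80],[529.8,197.8,54]]);print("expected hub mid, underside, tip, base",n.round(1))
for v in range(int(n[0,1])-3,int(n[0,1])+8,2):
    r=G[v,240:310].astype(int); k=np.nonzero(r<45)[0]+240; print(v,k.min(),k.max(),r[10:60:2])
cv2.imwrite('pics/pre3.png',cv2.resize(S[265:355,230:320].astype(np.uint8),(600,600),interpolation=cv2.INTER_CUBIC))
```

```text
t 5.4 at [529.6 198.8 124.8] turn [-0.0004  0.0007  0.0016] shift [-0.0006  0.0009  0.0188]
expected hub mid, underside, tip, base [[271.4 302. ]
 [271.9 308.6]
 [273.  319.5]
 [274.1 334.1]]
298 240 288 [ 10  11   9  10   9  14  11  44  72  60  53  53  50  47  37  27  13  10
   9  35  93 100 101 100 101]
300 240 288 [ 16   8  14  10  12  15  11  22  38  39  33  25  19  15  16  14  13  15
  12  32  87  99  99  99 101]
302 240 288 [ 12   9  13  13  16  14  12  12  11  11  12  14  14  10  13  15  16  15
  12  24  85 101  99  99 101]
304 240 288 [16  9 11 13 15 16 17 16 13 15 14 16 16 13 11 13  9  8 10 25 86 99 97 99
 99]
306 240 288 [ 21  25   7  10  14  18  19  22  16  12  17   9  11  12  13   9  13  12
   5  28  87 101  99  98  99]
308 240 288 [ 56  65  18   7  12  12  13   8  13  13  12  14  11   8  12   7  11  11
   5  40  93 102 100 100 101]
```

View pics/pre3.png

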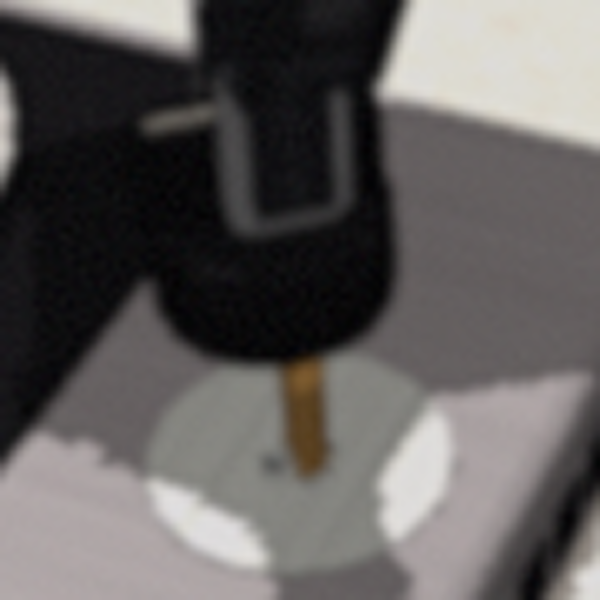

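Hub edges are at about (155,285) and (395,285) in the crop, within 0.5 mm of the expected centre. I'll descend gently onto the spindle.

play_rows:
  moves:
    - [[0,0,0,-0.0008,0.0009,0.008,1],[0,0,0,-0.0008,0.0009,0.014,1],[0,0,0,-0.0008,0.0009,0.018,1],[0,0,0,-0.0008,0.0009,0.02,1],[0,0,0,-0.0008,0.0009,0.022,1],[0,0,0,-0.0008,0.0009,0.024,1],[0,0,0,-0.0008,0.0009,0.025,1],[0,0,0,-0.0008,0.0009,0.025,1]]

```text
t: 6.27
position: [529.5, 197.6, 99.9]
tcp_rot: [[0.73, 0.683, -0.001], [0.683, -0.73, -0.0], [-0.001, -0.0, -1.0]]
wrist_force: [-1.6, -0.3, -1.6]
grip_width: 11.4
finger_force: 59.5
```

It went over the tip with almost no force. Continuing.

play_rows:
  moves:
    - [[0,0,0,0,0,0.002,1],[0,0,0,0,0,0.004,1],[0,0,0,0,0,0.006,1],[0,0,0,0,0,0.008,1],[0,0,0,0,0,0.01,1],[0,0,0,0,0,0.011,1],[0,0,0,0,0,0.011,1],[0,0,0,0,0,0.011,1]]

```text
t: 6.93
position: [529.5, 197.5, 88.8]
tcp_rot: [[0.73, 0.683, -0.001], [0.683, -0.73, -0.0], [-0.001, -0.001, -1.0]]
wrist_force: [-2.8, 1.0, -2.1]
grip_width: 11.5
finger_force: 59.5
```

Still free at an expected 1.4 mm above home. Now I'll press: contact should come at about TCP 87.4 and the stop at about 82.4.

play_rows:
  moves:
    - [[0,0,0,0,0,0.001,1],[0,0,0,0,0,0.002,1],[0,0,0,0,0,0.003,1],[0,0,0,0,0,0.004,1],[0,0,0,0,0,0.004,1],[0,0,0,0,0,0.004,1]]

```text
t: 7.43
position: [529.7, 197.6, 85.6]
tcp_rot: [[0.73, 0.683, -0.001], [0.683, -0.73, -0.001], [-0.001, 0.0, -1.0]]
wrist_force: [-6.1, -1.1, 4.9]
grip_width: 11.7
finger_force: 60.3
```

play_rows:
  moves:
    - [[0,0,0,0,0,0.001,1],[0,0,0,0,0,0.002,1],[0,0,0,0,0,0.002,1],[0,0,0,0,0,0.002,1]]

```text
t: 7.77
position: [529.7, 197.6, 83.9]
tcp_rot: [[0.73, 0.683, -0.001], [0.683, -0.73, -0.001], [-0.001, 0.0, -1.0]]
wrist_force: [-6.8, -2.2, 7.1]
grip_width: 11.6
finger_force: 60.6
```

Spring contact is confirmed. There's a small side load along tool −x, so I'll relieve it by 0.5 mm while pressing on.

play_rows:
  moves:
    - [[0,0,0,-0.0005,0,0.001,1],[0,0,0,-0.0005,0,0.002,1],[0,0,0,-0.0005,0,0.003,1],[0,0,0,-0.0005,0,0.003,1],[0,0,0,-0.0005,0,0.003,1]]

```text
t: 8.18
position: [529.7, 197.6, 82.0]
tcp_rot: [[0.73, 0.683, 0.001], [0.683, -0.73, -0.001], [-0.0, 0.001, -1.0]]
wrist_force: [-7.0, -2.2, 12.3]
grip_width: 11.5
finger_force: 61.5
```

play_rows:
  moves:
    - [[0,0,0,-0.0005,0,0.001,1],[0,0,0,-0.0005,0,0.002,1],[0,0,0,-0.0005,0,0.002,1],[0,0,0,-0.0005,0,0.002,1],[0,0,0,-0.0005,0,0.002,1],[0,0,0,-0.0005,0,0.002,1]]

```text
t: 8.68
position: [529.8, 197.7, 81.7]
tcp_rot: [[0.73, 0.683, 0.002], [0.683, -0.73, -0.001], [0.001, 0.002, -1.0]]
wrist_force: [-10.4, -3.4, 22.6]
grip_width: 11.4
finger_force: 62.9
```

Run:
```python
from h import *
S=np.mean([env.camera('side').astype(float) for _ in range(3)],0)
s=env.observe();p=s["position"];print(s["t"],p,s["wrist_force"],s["wrist_torque"])
print(proj("side",[[p[0],p[1],57],[p[0],p[1],54]]))
cv2.imwrite('pics/end.png',cv2.resize(S[275:365,230:320].astype(np.uint8),(600,600),interpolation=cv2.INTER_CUBIC))
```

```text
8.8333 [529.82004334 197.67747552  81.71557297] [-10.85771385  -1.89116561  22.96941837] [-0.76162305  2.58200784 -0.00423965]
[[274.00352595 332.3945629 ]
 [274.12691345 334.04178949]]
```

View pics/end.png

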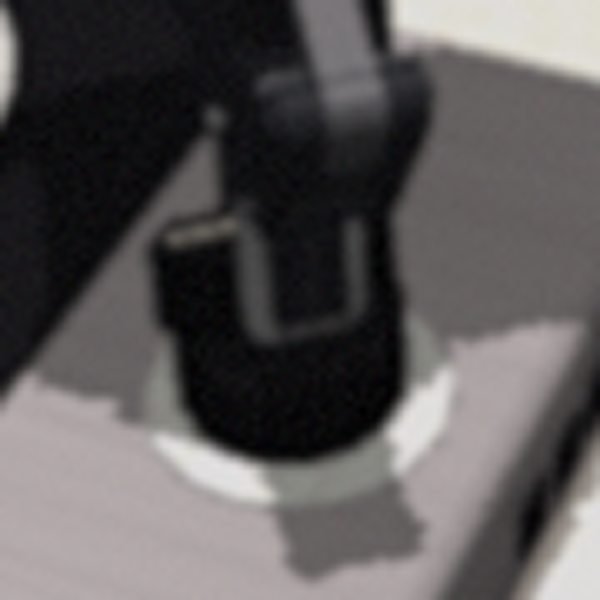

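The side crop shows the knob low over the disc, hub bottom at about (290,460). Height has stalled at 81.7 mm while force rose from 12 to 23 N, so it's against the stop and still gripped.

```bash
python3 -c "
from station import env
print(env.job_done())"
```

```text
the job is handed in; nothing more can be done
None
```

The knob is on the spindle with its nose over the flat, pressed in to the firm stop at about 23 N and still held; I handed the job in at about 8.8 s, and no verdict came back.

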